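Pry the notched template board free of its holder

TASK

Two template boards stand pressed into holders on the bench. Free the one with the half-round notch in its top edge: swing both of its ejector levers all the way outward so that the board is pried up at both ends, and leave it standing raised in its slot, ready to be taken out. Leave the plain board seated as it is.

Things in the scene. Friction and masses are not known exactly. Their poses are not given: they have to be found in the camera images.
- notched_board: Target: brown pressed-fibre board, 160 mm long (its y), 12 thick (x), 60 high (z), 0.12 kg, half-round notch 70 wide, 30 deep in its top edge. Origin: centre of underside, 31 mm above the bench when seated, as at the start. It stands upright in a 15 mm slot of a fixed grey holder (base 90 x 250 mm, guide posts to 70 mm), an ejector lever at each end. Both levers out lift it about 18 mm.
- lever_left (a joint): Steel lever at the notched board's +y end. Hinge parallel to board x, 96 mm from board centre along y, 24 mm above the bench. Head: round wooden cross grip, 16 mm diameter, 36 long along board x, centre 112 mm from the hinge; nothing between the grips above the board. Rad: 0 upright, grows as the head swings outward (+y), away from the board; stop 0.55. Starts at 0 to 0.06.
- lever_right (a joint): The mirror-image lever at the notched board's -y end, 96 mm from its centre: 0 upright, grows as the head swings outward (-y), stop 0.55, starts at 0 to 0.06. Each lever's bar is 12 x 10 mm; its toe reaches 40 mm inward under the board and lifts that end after 0.07 rad of free play. A few newtons at the grip move a lever; it stays where it is left.
- plain_board: Bystander: board of the same size and material, straight top edge without notch, seated in a second, identical holder with its own two levers, within 30 degrees of parallel to the first and 130 to 200 mm nearer to or farther from the robot. Origin: centre of its underside. To be left seated.
Not all that is in view belongs to the job. Leave any purple look-alike of the notched_board alone.

How it is judged:
By the outcome, as a careful person would: the job done as asked, in the order asked, and still so for the second after the job is handed in, with the robot touching nothing.
It also fails if it takes over 40 s, if anything falls off the work surface, if the arm or the gripper's body presses on something with over 40 N, if the wrist force passes 120 N, or if a joint passes its speed limit or range.

ROBOT

A 7-joint arm with a two-finger parallel gripper is mounted at the origin on the work surface. World frame = base frame: x ahead of the robot, y to its left, z up, the work surface at z = 0. Lengths are in m, angles in rad, forces in N, time in s.
With the tool pointing down it reaches from about 0.4 to 0.85 m from the base axis. Payload 10.4 kg.
Tool frame: the origin (TCP) lies midway between the tips of the shut fingers; the grasp point (between the pads) lies 19 mm behind it (r.grasp_offset is the distance from the TCP to the grasp point, in m); x points along the fingers, y is the direction in which the jaws open and shut, and the axes are right-handed (so a half turn about x gives the same grasp; the last joint's range is limited). The gripper opens to 87 mm and grips with 3 to 60 N. Pads are 19 mm wide; open, the fingers measure 117 mm over their backs; the gripper's body (75 mm by 190 mm) begins 51 mm behind the grasp point.
Start: joints at [1.264, 0.332, -0.065, 1.46, 0.022, 1.35, -0.088], TCP at [0.175, -0.6, 0.223] pointing down, gripper open.
Joint ranges: [-2.6, 2.6], [-0.5, 2.12], [-1.47, 1.34], [0.16, 2.42], [-1.27, 4.41], [0.06, 2.06], [-2.6, 2.6]. Speed limits (rad/s): [2.22, 2.22, 2.79, 2.79, 3.14, 3.14, 3.14].

INTERFACE

Orientations are given as a unit quaternion [x, y, z, w].
In Python, from bench import r, vision, close_job gives the robot as it stands. The module is installed in compiled form; this text tells all that it offers.
- The arm moves only by the shell command python3 -m pendant 'ROWS' [OPENING] [FORCE]. ROWS is text: rows parted by semicolons, each of 6 numbers parted by spaces: the shift along the tool's x, y, z in units of 0.25 m (1.0 is 0.25 m), then the turn, a rotation vector about the tool's x, y, z in units of 1.5 rad (1.0 is 1.5 rad). A call has 1 to 8 rows; each row is the pose to reach, as a shift and turn from the pose commanded when the call began, along the tool's axes at that moment; what a row does not reach only later rows make up. A row lasts 1/10 s, in which the tool goes at most 50 mm and 8.59 degrees, less where a joint would pass 70% of its speed; a pose out of reach is approached as far as the arm can. A call with a number of a shift or a turn outside -1 to 1 is refused whole. A call with a gripper value outside its range is refused whole. OPENING is the gripper command: -1 is shut, 1 is fully open, values between are in proportion, set as the call begins (- or left out, the last holds). The fingers move at their own pace and stop on an object; FORCE is the grip in N (left out, the last holds). Time passes only in rows, so rows that repeat a pose let the fingers close. It gives the time, the measured TCP pose, the force and the opening at its end, in the units of the state.
- r.read_state(): the state, without advancing time (a new reading comes with each control period).
- vision.camera(name): name is "scene" or "top"; returns (picture, depth): 384x512x3 uint8, blue, green, red; 384x512 float32, m along the optical axis (not along the pixel's ray), 0 where there is no reading.
- vision.get_calibration(name): a dict with "camera_matrix" (3x3 intrinsics, pixels), "rvec" (rotation vector, rad) and "tvec" (3), from world to camera coordinates, as OpenCV has them. Camera axes: x right, y down, z forward; pixel columns grow to the right and rows downward; lengths in m; the calibration is good to about 2 mm. A picture is of the moment at which its call begins. get_calibration takes no time and is no camera call.
- close_job(): hands the job in, once; it reports no verdict.
The state is a dict: "time": time; "joint_positions": joint angles; "joint_vel": joint speeds; "joint_torque": joint torques, N m; "ee_pos": TCP position; "eef_rot": TCP orientation; "ft_force": force on the tool from outside, world axes, zero at the start; "torque": the same for the moment, N m; "width": finger opening in m.
Only numpy, scipy, OpenCV 4.12 (cv2) and the standard library are available. Lean on these libraries where they do the work, as an engineer would, in place of code of your own. Each camera call takes 0.05 s, during which the arm holds its last target. There are 200 camera calls.

## Working session

There is one attempt and no reset: what is moved stays moved. The work goes in short steps, Python scripts to look and compute and a shell command to move; the robot and the scene stay as the last step left them, time stands still between calls to the robot, and variables do not carry over. Pictures are saved under pics/ and viewed, about 8 in all and at most 12, crops included, and the job is handed in when it is done.

```bash
mkdir -p pics; ls
cat > h.py <<'E'
import numpy as np, cv2
from bench import r, vision, close_job
from scipy.spatial.transform import Rotation as R
def cam(n):
    p,d=vision.camera(n); c=vision.get_calibration(n)
    return p,d,np.array(c["camera_matrix"]),cv2.Rodrigues(np.array(c["rvec"],float))[0],np.array(c["tvec"],float).ravel()
def world(d,K,Rm,t):
    v,u=np.indices(d.shape); 
    pc=np.stack([(u-K[0,2])*d/K[0,0],(v-K[1,2])*d/K[1,1],d],-1)
    return (pc-t)@Rm
def pose(): 
    s=r.read_state(); return np.array(s["ee_pos"]),R.from_quat(s["eef_rot"]),s
E
python3 - <<'E'
from h import *
for n in("scene","top"):
    p,d,K,Rm,t=cam(n); cv2.imwrite(f"pics/{n}0.png",p); np.savez(f"{n}0.npz",p=p,d=d,K=K,R=Rm,t=t); print(n,-Rm.T@t,(d>0).mean())
q,o,s=pose();print(s["time"],q,o.as_matrix().round(3).tolist(),s["width"])
E
```

```text
pics
scene [0.84762623 0.14592093 0.60417811] 0.9959055582682291
top [ 0.42064541 -0.01551779  0.73326583] 0.9959665934244791
0.1 [ 0.17493032 -0.59967046  0.22183198] [[-0.0, 0.28, -0.96], [0.001, -0.96, -0.28], [-1.0, -0.001, 0.0]] 0.08676999395828837
```

View pics/scene0.png

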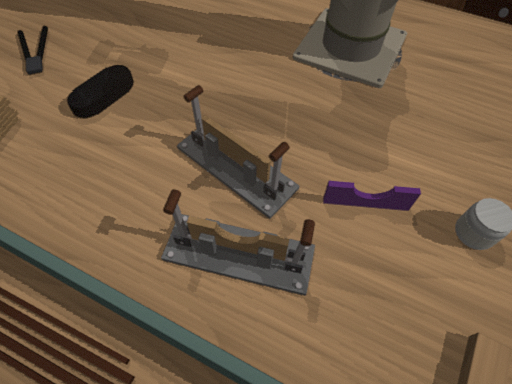

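View pics/top0.png

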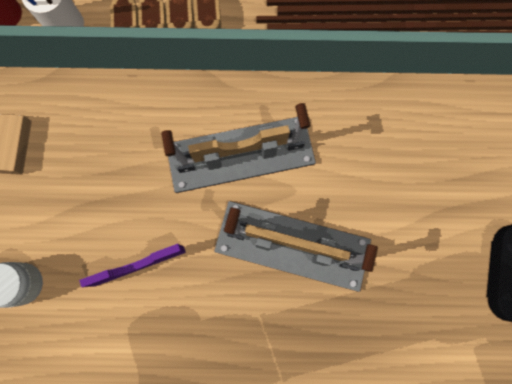

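The scene view shows the notched board in the holder near (240,245), farther from the robot. In the top view it is at (240,143), with grips at (168,142) and (302,115). The plain board is at (297,243) in the top view. The purple look-alike at (130,265) is off to the left.

Run:
```python
from h import *
for n in("top","scene"):
    z=np.load(n+"0.npz"); p,d=z["p"],z["d"]; W=world(d,z["K"],z["R"],z["t"])
    hsv=cv2.cvtColor(p,cv2.COLOR_BGR2HSV)
    m=((W[...,2]>.105)&(W[...,2]<.17)&(W[...,0]>.3)&(W[...,0]<.8)&(abs(W[...,1])<.35)&(d>0)).astype(np.uint8)
    k,l,st,c=cv2.connectedComponentsWithStats(m)
    for i in range(1,k):
        if st[i,4]>25:
            P=W[l==i]; print(n,st[i,4],c[i].round(),P.mean(0).round(4),P.min(0).round(3),P.max(0).round(3),p[l==i].mean(0).round())
    mb=((W[...,2]>.075)&(W[...,2]<.098)&(hsv[...,1]>100)&(hsv[...,2]>60)&(W[...,0]>.3)&(abs(W[...,1])<.35)).astype(np.uint8)
    k,l,st,c=cv2.connectedComponentsWithStats(mb)
    for i in range(1,k):
        if st[i,4]>40:
            P=W[l==i]; print(' board',n,st[i,4],c[i].round(),P.mean(0).round(4),P.min(0).round(3),P.max(0).round(3))
```

```text
top 3069 [248.  36.] [0.7942 0.0027 0.1089] [ 0.788 -0.35   0.105] [0.8   0.35  0.113] [110. 119.  92.]
top 288 [302. 116.] [ 0.6501 -0.0802  0.1394] [ 0.633 -0.092  0.107] [ 0.67  -0.07   0.146] [37. 52. 81.]
top 290 [169. 143.] [0.6057 0.1127 0.1397] [0.588 0.104 0.105] [0.625 0.123 0.145] [33. 46. 73.]
top 295 [232. 220.] [0.4951 0.0182 0.1412] [0.477 0.008 0.133] [0.514 0.029 0.145] [32. 44. 70.]
top 337 [369. 258.] [ 0.4474 -0.1707  0.139 ] [ 0.429 -0.182  0.105] [ 0.466 -0.161  0.146] [37. 51. 80.]
 board top 312 [273. 133.] [ 0.6409 -0.0396  0.0874] [ 0.632 -0.065  0.075] [ 0.653 -0.014  0.093]
 board top 309 [204. 147.] [0.616  0.0676 0.0875] [0.606 0.041 0.075] [0.627 0.091 0.094]
 board top 935 [298. 242.] [ 0.4707 -0.0775  0.0895] [ 0.447 -0.156  0.075] [ 0.496 -0.     0.094]
scene 263 [193.  96.] [ 0.4521 -0.1707  0.1336] [ 0.433 -0.184  0.105] [ 0.468 -0.162  0.146] [45. 56. 73.]
scene 265 [278. 153.] [0.5008 0.0188 0.1364] [0.48  0.007 0.107] [0.516 0.029 0.146] [38. 49. 68.]
scene 325 [172. 203.] [ 0.6558 -0.0793  0.1372] [ 0.636 -0.092  0.105] [ 0.672 -0.071  0.147] [38. 51. 71.]
scene 296 [307. 233.] [0.6117 0.1136 0.1414] [0.591 0.103 0.128] [0.628 0.124 0.146] [29. 41. 62.]
scene 2088 [142. 308.] [ 0.796  -0.0466  0.1101] [ 0.792 -0.297  0.106] [0.8   0.161 0.113] [90. 97. 79.]
 board scene 797 [236. 142.] [ 0.4771 -0.073   0.0876] [ 0.449 -0.157  0.075] [0.499 0.    0.094]
 board scene 349 [203. 225.] [ 0.646  -0.0392  0.0874] [ 0.634 -0.064  0.075] [ 0.655 -0.015  0.093]
 board scene 349 [272. 241.] [0.6216 0.0676 0.0876] [0.608 0.04  0.075] [0.631 0.091 0.093]
```

```bash
cat >> h.py <<'E'
C=np.array([.630,.0162]); YAW=0.2225
u=np.array([-np.sin(YAW),np.cos(YAW)])
def rel(pos,yaw=YAW):
    q,o,s=pose()
    T=np.array([[0,np.cos(yaw),np.sin(yaw)],[0,np.sin(yaw),-np.cos(yaw)],[-1,0,0]]) # cols: x down, y at yaw
    T=np.column_stack([[0,0,-1],[np.cos(yaw),np.sin(yaw),0],np.cross([0,0,-1],[np.cos(yaw),np.sin(yaw),0])])
    o2=R.from_matrix(T)
    print("shift",(o.inv().apply(np.array(pos)-q)/.25).round(3),"turn",((o.inv()*o2).as_rotvec()/1.5).round(3))
    b=q[:2]-C; print("at",q.round(4),"board y",(b@u).round(4),"F",np.round(s["ft_force"],2),"t",s["time"])
E
sed -i '/^    T=np.array/d' h.py
python3 - <<'E'
from h import *
p=C+.055*u; rel([*p,.2])
E
```

```text
shift [ 0.09  -2.075 -2.451] turn [-1.006e+00 -1.000e-03  1.000e-03]
at [ 0.1749 -0.5997  0.2218] board y -0.5003 F [0.53 0.62 0.32] t 0.1
```

```bash
python3 -m pendant '0 -.8 -.95 -.4 0 0;0 -.8 -.95 -.4 0 0;0 -.8 -.95 -.4 0 0;0 -.8 -.95 -.4 0 0;0 -.8 -.95 -.4 0 0;0 -.8 -.95 -.4 0 0;0 -.8 -.95 -.4 0 0;0 -.8 -.95 -.4 0 0' -1 30; python3 -c "
from h import *
rel([*(C+.055*u),.2])"
```

```text
time: 0.9
ee_pos: [0.348, -0.34, 0.2226]
eef_rot: [-0.639, -0.304, 0.639, -0.304]
ft_force: [-0.1, -1.2, -0.8]
width: 0.0311
shift [ 0.09  -0.198 -1.953] turn [-0.604  0.    -0.   ]
at [ 0.348  -0.34    0.2226] board y -0.2852 F [-0.11 -1.18 -0.76] t 0.9
```

```bash
python3 -m pendant '0 -.1 -1 -.3 0 0;0 -.1 -1 -.3 0 0;0 -.1 -1 -.3 0 0;0 -.1 -1 -.3 0 0;0 -.1 -1 -.3 0 0;0 -.1 -1 -.3 0 0;0 -.1 -1 -.3 0 0;0 -.1 -1 -.3 0 0'; python3 -c "
from h import *
rel([*(C+.055*u),.2])"
```

```text
time: 1.7
ee_pos: [0.4855, -0.135, 0.2221]
eef_rot: [-0.556, -0.437, 0.557, -0.436]
ft_force: [-0.3, -0.4, 0.6]
width: 0.0004
shift [ 0.088  0.319 -0.922] turn [-0.309  0.     0.001]
at [ 0.4855 -0.135   0.2221] board y -0.1155 F [-0.35 -0.38  0.58] t 1.7
```

```bash
python3 -m pendant '0 .319 -.922 -.309 0 0;0 .319 -.922 -.309 0 0;0 .319 -.922 -.309 0 0;0 .319 -.922 -.309 0 0;0 .319 -.922 -.309 0 0;0 .319 -.922 -.309 0 0;0 .319 -.922 -.309 0 0;0 .319 -.922 -.309 0 0'; python3 -c "
from h import *
rel([*(C+.055*u),.115])
p,d,K,Rm,t=cam('scene');cv2.imwrite('pics/s1.png',cv2.resize(p[120:330,100:380],None,fx=2.5,fy=2.5))"
```

```text
time: 2.5
ee_pos: [0.6179, 0.0699, 0.2223]
eef_rot: [0.441, 0.552, -0.442, 0.553]
ft_force: [-0.4, -0.1, -0.6]
width: 0.0004
shift [ 0.429  0.    -0.001] turn [0.    0.001 0.001]
at [0.6179 0.0699 0.2223] board y 0.055 F [-0.37 -0.08 -0.59] t 2.5
```

View pics/s1.png

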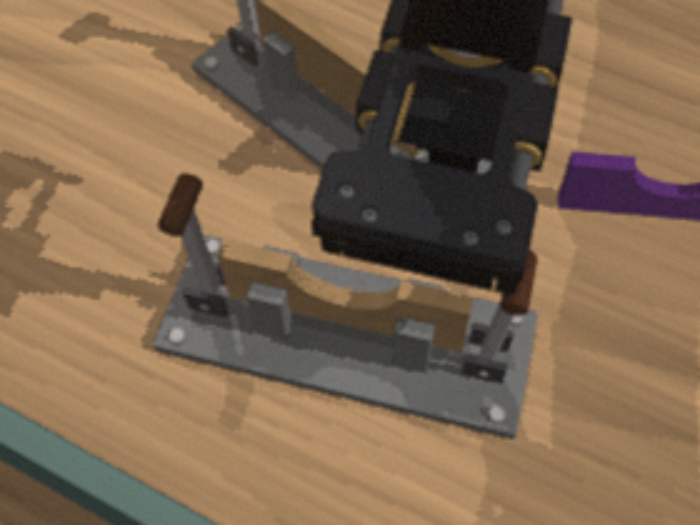

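The gripper is hovering above the notched board, just inside its left (+y) grip, which is at (525,280) in the crop. The right grip is at (180,205). The way down is clear.

```bash
python3 -m pendant '.15 0 0 0 0 0;.3 0 0 0 0 0;.4 0 0 0 0 0;.43 0 0 0 0 0;.43 0 0 0 0 0;.43 0 0 0 0 0'; python3 -c "
from h import *
rel([*(C+.145*u),.113])"
```

```text
time: 3.15
ee_pos: [0.6187, 0.0724, 0.1168]
eef_rot: [0.441, 0.552, -0.44, 0.554]
ft_force: [0.7, -0.4, 0.0]
width: 0.0005
shift [ 0.015 -0.005 -0.351] turn [ 0.002  0.    -0.001]
at [0.6187 0.0724 0.1168] board y 0.0573 F [ 0.7  -0.36  0.01] t 3.15
```

```bash
python3 -m pendant '0 0 -.04 0 0 0;0 0 -.08 0 0 0;0 0 -.12 0 0 0;0 0 -.16 0 0 0;0 0 -.19 0 0 0;0 0 -.22 0 0 0;0.01 0 -.25 0 0 0;0.01 0 -.25 0 0 0'; python3 -c "
from h import *
rel([*(C+.145*u),.113])"
```

```text
time: 3.95
ee_pos: [0.6031, 0.1354, 0.1122]
eef_rot: [0.44, 0.554, -0.44, 0.553]
ft_force: [-0.6, -0.0, -0.5]
width: 0.0002
shift [-0.003  0.    -0.091] turn [ 0.004 -0.001  0.   ]
at [0.6031 0.1354 0.1122] board y 0.1222 F [-0.62 -0.01 -0.54] t 3.95
```

```bash
python3 -m pendant '0 0 -.02 0 0 0;0 0 -.04 0 0 0;0 0 -.055 0 0 0;0 0 -.065 0 0 0;0 0 -.065 0 0 0'; python3 -c "
from h import *
rel([*(C+.145*u),.113])
p,d,K,Rm,t=cam('scene');cv2.imwrite('pics/s2.png',cv2.resize(p[120:330,100:380],None,fx=2.5,fy=2.5))"
```

```text
time: 4.45
ee_pos: [0.6008, 0.1464, 0.1124]
eef_rot: [0.44, 0.552, -0.442, 0.554]
ft_force: [1.0, -10.8, 0.1]
width: 0.0006
shift [-0.003 -0.001 -0.046] turn [0.001 0.003 0.001]
at [0.6008 0.1464 0.1124] board y 0.1335 F [  1.01 -10.83   0.15] t 4.45
```

View pics/s2.png

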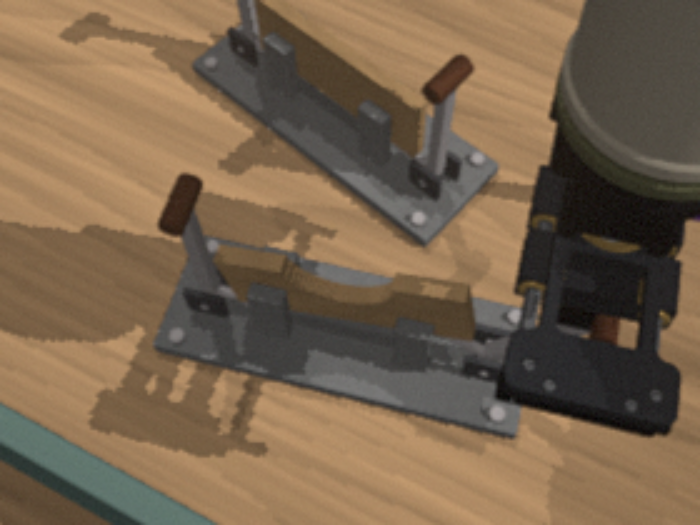

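The left lever has swung out (grip visible at (605,330)) and the board's left end is up. Force has risen to 11 N, so I'll press slightly more to confirm the stop.

```bash
python3 -m pendant '0 0 -.01 0 0 0;0 0 -.02 0 0 0;0 0 -.02 0 0 0;0 0 -.02 0 0 0'; python3 -c "
from h import *
rel([*(C+.145*u),.113])"
```

```text
time: 4.9
ee_pos: [0.6008, 0.1468, 0.1123]
eef_rot: [0.44, 0.55, -0.445, 0.554]
ft_force: [2.9, -22.4, 3.8]
width: 0.0006
shift [-0.003 -0.001 -0.044] turn [-0.002  0.006  0.001]
at [0.6008 0.1468 0.1123] board y 0.1339 F [  2.93 -22.39   3.79] t 4.9
```

Hard stop confirmed: 22 N and no further motion. Backing off, going up and across to the right side.

```bash
python3 -m pendant '0 0 .04 0 0 0;0 0 .09 0 0 0;0 0 .09 0 0 0;-.17 0 .09 0 0 0;-.35 0 .09 0 0 0;-.35 0 .2 0 0 0;-.35 0 .4 0 0 0;-.35 0 .5 0 0 0'; python3 -c "
from h import *
rel([*(C-.055*u),.2])"
```

```text
time: 5.7
ee_pos: [0.628, 0.0292, 0.2003]
eef_rot: [0.441, 0.552, -0.441, 0.553]
ft_force: [1.0, 0.0, -1.2]
width: 0.0003
shift [ 0.001 -0.004  0.273] turn [ 0.001  0.001 -0.   ]
at [0.628  0.0292 0.2003] board y 0.0132 F [ 1.03  0.03 -1.18] t 5.7
```

```bash
python3 -m pendant '0 0 .15 0 0 0;0 0 .27 0 0 0;0 0 .27 0 0 0;.12 0 .27 0 0 0;.24 0 .27 0 0 0;.34 0 .27 0 0 0;.35 0 .27 0 0 0;.35 0 .27 0 0 0'; python3 -c "
from h import *
rel([*(C-.145*u),.113])"
```

```text
time: 6.5
ee_pos: [0.6422, -0.0319, 0.1128]
eef_rot: [0.44, 0.554, -0.44, 0.553]
ft_force: [-0.1, -1.0, 0.3]
width: 0.0007
shift [-0.001 -0.007  0.381] turn [ 0.003 -0.001  0.   ]
at [ 0.6422 -0.0319  0.1128] board y -0.0496 F [-0.13 -0.96  0.28] t 6.5
```

```bash
python3 -m pendant '0 0 .05 0 0 0;0 0 .1 0 0 0;0 0 .14 0 0 0;0 0 .18 0 0 0;0 0 .22 0 0 0;0 0 .26 0 0 0;0 0 .3 0 0 0;0 0 .3 0 0 0'; python3 -m pendant '0 0 .02 0 0 0;0 0 .04 0 0 0;0 0 .055 0 0 0;0 0 .055 0 0 0'; python3 -c "
from h import *
rel([*(C-.145*u),.113])"
```

```text
time: 7.3
ee_pos: [0.6592, -0.1085, 0.1123]
eef_rot: [0.441, 0.553, -0.441, 0.553]
ft_force: [0.2, -0.3, -0.6]
width: 0.0004
time: 7.7
ee_pos: [0.6618, -0.1178, 0.1124]
eef_rot: [0.44, 0.554, -0.44, 0.553]
ft_force: [-3.4, 5.7, 0.6]
width: 0.0002
shift [-0.002 -0.006  0.029] turn [ 0.004 -0.002  0.001]
at [ 0.6618 -0.1178  0.1124] board y -0.1377 F [-3.41  5.74  0.55] t 7.7
```

```bash
python3 -m pendant '0 0 .01 0 0 0;0 0 .03 0 0 0;0 0 .03 0 0 0;0 0 .03 0 0 0'; python3 -c "
from h import *
rel([*(C-.145*u),.113])"
```

```text
time: 8.1
ee_pos: [0.6621, -0.1185, 0.1123]
eef_rot: [0.44, 0.558, -0.437, 0.551]
ft_force: [-11.3, 21.9, 6.3]
width: 0.0006
shift [-0.003 -0.006  0.026] turn [ 0.007 -0.007  0.002]
at [ 0.6621 -0.1185  0.1123] board y -0.1385 F [-11.26  21.88   6.33] t 8.1
```

The right lever is at its stop too (24 N, no further motion). Backing off, lifting and clearing the view.

```bash
python3 -m pendant '0 0 -.04 0 0 0;0 0 -.09 0 0 0;0 0 -.09 0 0 0;-.17 0 -.09 0 0 0;-.36 0 -.09 0 0 0;-.5 0 -.09 0 0 0;-.5 0 -.09 0 0 0'; python3 -m pendant '0 -.2 .2 0 0 0;0 -.4 .4 0 0 0;0 -.6 .6 0 0 0;0 -.8 .8 0 0 0;0 -.8 .9 0 0 0;0 -.8 1 0 0 0;0 -.8 1 0 0 0;0 -.8 1 0 0 0'
python3 - <<'E'
from h import *
for n in("scene","top"):
    p,d,K,Rm,t=cam(n); W=world(d,K,Rm,t)
    cv2.imwrite(f"pics/{n}3.png",cv2.resize(p[100:330,90:390] if n=="scene" else p[80:310,110:410],None,fx=2.5,fy=2.5))
    hsv=cv2.cvtColor(p,cv2.COLOR_BGR2HSV); X=(W[...,:2]-C)@u; Xb=(W[...,:2]-C)@np.array([np.cos(YAW),np.sin(YAW)])
    for s in(1,-1):
        m=(abs(Xb)<.02)&(s*X>.13)&(s*X<.18)&(W[...,2]>.09)&(W[...,2]<.15); 
        print(n,s,"grip",m.sum(),W[m].mean(0).round(4),"yb",X[m].min().round(3),X[m].max().round(3),"ztop",np.percentile(W[m][:,2],95).round(4))
        m=(abs(Xb)<.015)&(s*X>.045)&(s*X<.075)&(W[...,2]>.075)
        print("   board top z",np.percentile(W[m][:,2],[50,90,97]).round(4))
    for q in([.449,-.156],[.494,-.003]):
        m=(np.hypot(W[...,0]-q[0],W[...,1]-q[1])<.03)&(W[...,2]>.075)&(W[...,2]<.12)&(hsv[...,2]>60)&(hsv[...,1]>100); print("  plain",np.percentile(W[m][:,2],[50,90]).round(4))
E
```

```text
time: 8.8
ee_pos: [0.6612, -0.1056, 0.2438]
eef_rot: [0.442, 0.55, -0.439, 0.556]
ft_force: [0.5, -0.5, -0.4]
width: 0.0
time: 9.6
ee_pos: [0.5171, -0.3992, 0.2362]
eef_rot: [0.442, 0.552, -0.443, 0.551]
ft_force: [-0.1, 0.3, -0.6]
width: 0.0006
scene 1 grip 411 [0.6009 0.1601 0.1191] yb 0.13 0.16 ztop 0.128
   board top z [0.1064 0.1095 0.1102]
scene -1 grip 411 [ 0.667  -0.1299  0.1169] yb -0.165 -0.133 ztop 0.1282
   board top z [0.1068 0.1096 0.1103]
  plain [0.0906 0.0921]
  plain [0.0898 0.0922]
top 1 grip 382 [0.595  0.1594 0.1182] yb 0.13 0.16 ztop 0.1277
   board top z [0.1063 0.1088 0.1095]
top -1 grip 378 [ 0.6619 -0.1307  0.1175] yb -0.163 -0.131 ztop 0.1276
   board top z [0.1061 0.1086 0.1096]
  plain [0.0899 0.0913]
  plain [0.0902 0.0917]
```

View pics/scene3.png

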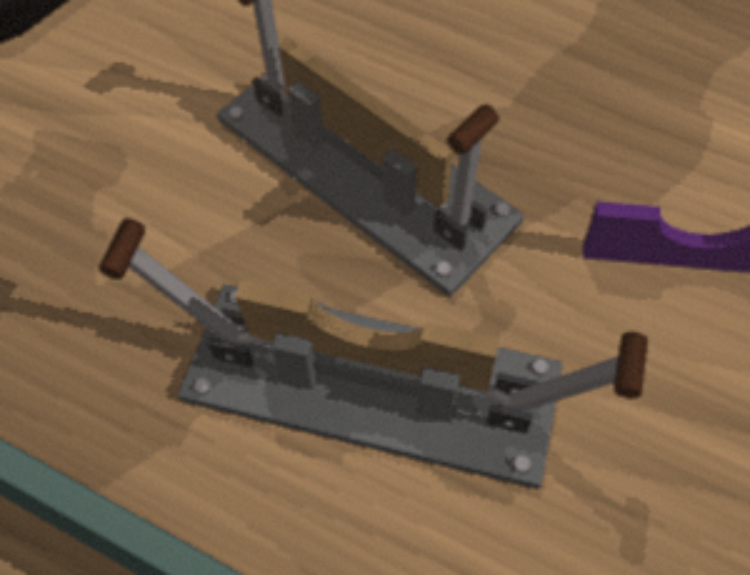

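View pics/top3.png

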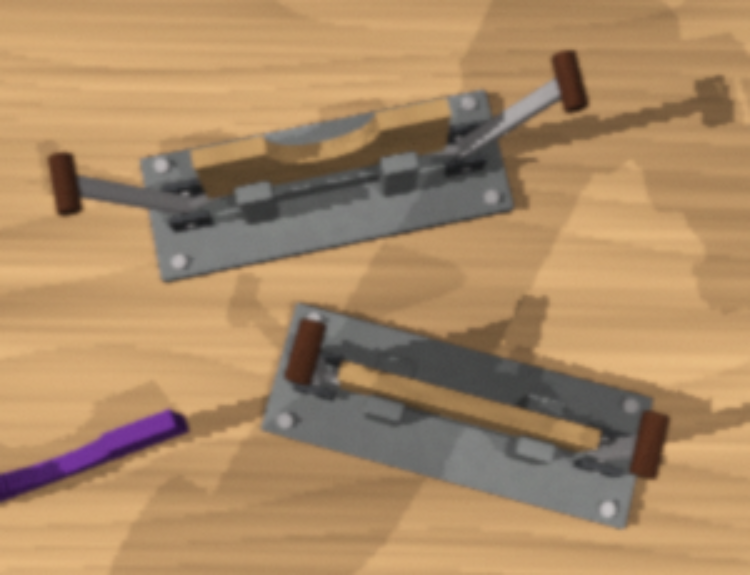

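Both levers of the notched board are out: grips at (125,250) and (630,365) in the scene crop, (65,183) and (570,80) in the top crop. The board stands raised and level in its slot, and the plain board is still seated with its levers upright.

```bash
python3 -c "
from h import *
print(close_job())"
```

```text
the job is handed in; nothing more can be done
None
```

The notched board is freed. With the fingers shut, I pushed its left and then its right lever outward, each until it hit its hard stop (about 22–24 N with no further motion). Then I backed off and moved the arm clear. I handed the job in at about 9.7 s.

What the last camera checks showed:
- **Notched board:** its top edge is at about 0.109–0.110 m at both ends, which is roughly 18 mm up. It is level and standing in its slot.
- **Levers:** the grip tops are at about 0.128 m, which matches the 0.55 rad stop.
- **Plain board:** its top edge is still at about 0.091–0.092 m, so it stayed seated, and its levers were not touched.
- **Purple look-alike:** I left it alone.
- **Robot:** it was touching nothing when I handed in.

No check failed or disagreed.

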